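# Back off the knurled nut and free the glued block

### The job

The glue under the sanding block has set, so release it from the strap clamp. Roll a fingertip round the knurled rim of the big nut to back it off two full turns anticlockwise (no more than two and a half, so that it stays well on its thread), then gently push the strap back by its turned-up nose as far as its slot allows, so that it no longer covers the block. Only touch and push: nothing is gripped or lifted, and the block and the things lying about stay where they are.

Things in the scene. Friction and masses are not known exactly. Their poses are not given: they have to be found in the camera images.
- clamp_board: plywood board 124 x 263 x 15 mm, flat on the table and screwed to it. Origin: on the table, on the axis of its upright stud. z up; -y points along the board to the end with the block (edge at y = -138), +y to the heel end (y = +125). Heel block at y = +15 to +91, top z = 49, with steel cheeks to z = 55 beside the strap. Batten across the board at y = -67 to -77, top z = 27 (mm).
- stud_top (a point): top end of the fixed threaded steel stud (14 mm thick), 112 mm above the table, on the nut's axis. The nut has a right-hand thread: it climbs 3 mm for each full turn anticlockwise seen from above.
- nut (a joint): turn of the knurled steel nut, rad: 0 = tight, positive = anticlockwise from above (loosening), 6.283 = one turn; thread ends at 22. Stiff (0.05 N m, about 1.2 N at the rim), stays where left. Driven by a fingertip pressed lightly on the rim from the side and moved along it; a fingertip going once round outside the rim rolls the nut more than one turn, so read the nut, not the finger.
- nut_rim (a point): on the nut's axis at mid height of its knurled rim (82 mm above the table when tight, rising with it). Rim: disc 86 mm in diameter over its 72 fine upright ridges, 17 mm high, too wide to grip; flat hub 5 mm higher. Below it a shoulder 27 mm in diameter sits, when tight, in a pocket of 4 mm high bars on the strap: the strap cannot slide before the nut has climbed over 4 mm.
- nut_mark (a point): dark radial notch on the nut's top face, 28 mm out from the axis; it goes round with the nut and rises with it (91 mm above the table when tight).
- strap: loose flat steel strap 38 mm wide, 6 mm thick, 183 mm long, 250 g, level, underside 49 mm above the table, on the heel block and the sanding block's edge. Origin: in its underside, on the stud axis as clamped. Axes as the board's, nose towards -y. A 15 mm wide slot lets it slide 40 mm towards the board's +y, until the slot's end meets the stud; it slides easily (1 to 3 N).
- strap_nose (a point): middle of the outer face of the strap's turned-up nose, a plate 38 mm wide and 6 mm thick, from 49 to 72 mm above the table. The face to push looks along the board's -y; as clamped it is 100 mm from the stud axis, over the block, whose top is 49 mm above the table.
- sanding_block: loose pine sanding block, 112 mm across the board, 57 mm along it, 34 mm high, 90 g, lying on the board against the batten; its top is 49 mm above the table. Origin: centre of its underside.
- masking_tape: bystander: roll of cream masking tape lying flat, 104 mm across, 25 mm high. Origin: centre of its underside.
- scraper: bystander: flat scraper with yellow handle, 60 x 117 x 13 mm. Origin: centre of its underside.
- varnish_jar: bystander: small brown jar with a pale screw cap, 52 mm across, 73 mm high. Origin: centre of its underside.

How it is judged:
On the way:
1. the nut has been backed off about two full turns while the strap is still forward over the block (value of joint nut above 11 rad and y of strap_nose in the frame of clamp_board below -0.085 m), for 0.2 s.
At the end, for the whole second after the job is handed in: the nut stands 1.75 to 2.53 turns from tight; the strap lies at rest and level on its heel, pushed back at least 33 mm so that its nose is clear of the block; the block has not moved more than 10 mm (value of joint nut between 11 and 15.9 rad and y of strap_nose in the frame of clamp_board above -0.067 m and z of strap in the frame of clamp_board between 0.045 and 0.056 m and angle between strap's own z axis and vertical below 0.1 rad and linear speed of strap below 0.01 m/s and distance of sanding_block from where it was at the start of the episode below 0.01 m); the robot touches nothing.
It fails at once if the nut is backed off more than two and a half turns (value of joint nut above 15.9 rad).
It fails at once if the strap is lifted (more than 10 mm) instead of slid (z of strap in the frame of clamp_board above 0.059 m or z of strap_nose in the frame of clamp_board above 0.076 m).
It fails at once if the block is shifted or lifted by more than 10 mm (distance of sanding_block from where it was at the start of the episode above 0.01 m).
It fails at once if a thing lying about is moved more than 20 mm (distance of any of masking_tape, scraper, varnish_jar from where it was at the start of the episode above 0.02 m).
It fails at once if the strap is gripped or rammed (fingers press on it with over 30 N) (contact force between the fingers and strap above 30 N).
It also fails if it takes over 64 s, if anything falls off the work surface, if the arm or the gripper's body presses on something with over 40 N, if the wrist force passes 120 N, or if a joint passes its speed limit or range.

### The arm

A 6-joint arm with a two-finger parallel gripper is mounted at the origin on the work surface; the furniture and walls round the work are solid. World frame = base frame: x ahead of the robot, y to its left, z up, the work surface at z = 0. Lengths are in m, angles in rad, forces in N, time in s.
With the tool pointing down it reaches from about 0.225 to 0.875 m from the base axis. Payload 3.4 kg.
Tool frame: the origin (TCP) lies midway between the tips of the shut fingers; the grasp point (between the pads) lies 19 mm behind it; y points along the fingers, x is the direction in which the jaws open and shut, and the axes are right-handed (so a half turn about y gives the same grasp; the last joint's range is limited). The gripper opens to 85 mm and grips with 20 to 120 N. Pads are 22 mm wide; open, the fingers measure 114 mm over their backs; the gripper's body (76 mm by 85 mm) begins 54 mm behind the grasp point. The pads swing forward as they close: fully open they stand 13 mm farther back than shut.
Start: joints at [1.042, 0.276, 1.505, -0, 1.361, -0.121], TCP at [0.228, 0.528, 0.231] pointing down, gripper open.
Joint ranges: [-2.89, 2.89], [-0.75, 2.08], [0.22, 2.7], [-1.18, 4.32], [0.11, 2.71], [-2.7, 2.7]. Speed limits (rad/s): [2.57, 2.57, 3.14, 3.14, 3.14, 3.14].

### API

Orientations are given as a unit quaternion [x, y, z, w].
In Python, from station import env, viewer, workorder, trace, mark_of gives the robot as it stands. The module is installed in compiled form; this text tells all that it offers.
- The arm moves only by the tool send_rows, never from a script. Its argument "increments" is text: rows parted by semicolons, each of 5 numbers parted by spaces: the shift along the tool's x, y, z in m, then the turn about the tool's y in degrees, then the closure, from 0 (fully open) to 1 (shut). In form: tx ty tz roll claw; .... A call has 1 to 12 rows; each row shifts and turns the commanded pose from where the row before left it, along the tool's axes as they then stand; what a row does not reach is not made up. A row lasts 1/12 s, in which the tool goes at most 41.7 mm and 7.16 degrees, less where a joint would pass 70% of its speed; a pose out of reach is approached as far as the arm can. A call is refused whole if a number of a shift passes 0.0417 or a number of a turn 7.16, either way. A call with a gripper value outside its range is refused whole. The fingers move at their own pace and stop on an object; "squeeze" is the grip in N (left out, the last holds). Time passes only in rows, so rows that do not move let the fingers close. It gives the time, the measured TCP pose, the force and the opening at its end, in the units of the state.
- env.sense(): the state, without advancing time (a new reading comes with each control period).
- viewer.read_camera(name): name is "side" or "top" or "wrist"; returns the picture (420x560x3 uint8, red, green, blue); there is no depth.
- viewer.camera_model(name): a dict with "intrinsics" (3x3 intrinsics, pixels), "R" (3x3) and "t" (3): a world point X has camera coordinates R X + t; the wrist camera has in their place "mount" (4x4, takes a point from camera to tool coordinates, whose origin is the TCP and whose axes are the tool frame's). Camera axes: x right, y down, z forward; pixel columns grow to the right and rows downward; lengths in m; the calibration is good to about 2 mm. The wrist camera is an equidistant fisheye: a pixel r from the principal point sees the ray r / f radians off the axis. A picture is of the moment at which its call begins: read the wrist's pose just before it. camera_model takes no time and is no camera call.
- workorder.job_done(): hands the job in, once; it reports no verdict.
Trained networks look in the newest picture that a camera, given by its name, has taken for a name from the list of things; names that differ only in an ending like _2 or _b are one class to them, and where a whole thing is asked for, a point or a joint stands for the part that bears it (a point fixed in the world has none). Each returns a list of dicts, best first, with "score" (0 to 1); they miss things now and then, are a little off and sometimes report something else, mostly with a low value. They report only what shows in the picture. A call takes as long as a camera call.
- trace(camera, name): "region" (420x560 bool, what is visible of it) and "box" ([left, top, right, bottom] in pixels, round what is visible of it).
- mark_of(camera, name): "position" ([column, row] in pixels: a listed point, or the origin of a listed thing).
The state is a dict: "time_s": time; "qpos": joint angles; "dq": joint speeds; "tau": joint torques, N m; "position": TCP position; "orientation": TCP orientation; "contact_force": force on the tool from outside, world axes, zero at the start; "ft_torque": the same for the moment, N m; "opening": opening from 0.0 (shut) to 1.0 (fully open).
Only numpy, scipy, OpenCV 4.12 (cv2) and the standard library are available. Lean on these libraries where they do the work, as an engineer would, in place of code of your own. Each camera call takes 0.05 s, during which the arm holds its last target.

## Working session

There is one attempt and no reset: what is moved stays moved. The work goes in short steps, Python scripts to look and compute and a tool call to move; the robot and the scene stay as the last step left them, time stands still between calls to the robot, and variables do not carry over. Pictures are saved under pics/ and viewed, and the job is handed in when it is done.

Besides the shell and the picture viewer there is one more tool, called after "Request:" as name(argument=value, ...), one argument or row to a line, values as JSON. send_rows: Moves the arm, as the interface text tells. Its arguments: {"type":"object","properties":{"increments":{"type":"string"},"squeeze":{"type":"number"}},"required":["increments"]}

```bash
mkdir -p pics
cat > h.py <<'E'
from station import env, viewer, workorder, trace, mark_of
import numpy as np, cv2
def save(n,name):
    im=viewer.read_camera(n); cv2.imwrite('pics/'+name+'.png',im[:,:,::-1]); return im
E
python3 - <<'E'
from h import *
np.set_printoptions(precision=4,suppress=True)
print(env.sense())
for c in ['side','top','wrist']:
    print(c,viewer.camera_model(c)); save(c,c+'0')
for c in ['side','top','wrist']:
    for n in ['clamp_board','stud_top','nut_rim','nut_mark','strap','strap_nose','sanding_block','masking_tape','scraper','varnish_jar']:
        r=mark_of(c,n); print(c,n,[(np.round(a['position'],1),round(a['score'],2)) for a in r[:2]])
print(env.sense()['time_s'])
E
```

```text
{'time_s': 0.0, 'qpos': array([ 1.042 ,  0.2766,  1.5061, -0.    ,  1.3607, -0.121 ]), 'dq': array([ 0.0011, -0.0019,  0.0014, -0.0002,  0.0021, -0.0013]), 'tau': array([  0.0032, -41.6772, -24.5813,   0.0002,   0.0109,  -0.    ]), 'position': array([0.2278, 0.5274, 0.2304]), 'orientation': array([ 0.5912,  0.3878, -0.389 , -0.5906]), 'contact_force': array([ 0.772 , -0.555 ,  0.1539]), 'ft_torque': array([0.0661, 0.0501, 0.0028]), 'opening': 0.998384773789877}
side {'intrinsics': array([[433.1792,   0.    , 279.0312],
       [  0.    , 433.1792, 203.8424],
       [  0.    ,   0.    ,   1.    ]]), 'R': array([[ 0.9997,  0.0217, -0.0061],
       [ 0.0032, -0.4068, -0.9135],
       [-0.0223,  0.9132, -0.4068]]), 't': array([-0.4439,  0.1186,  1.0407])}
top {'intrinsics': array([[494.353 ,   0.    , 278.2989],
       [  0.    , 494.353 , 204.452 ],
       [  0.    ,   0.    ,   1.    ]]), 'R': array([[-0.0062, -1.    , -0.0002],
       [-0.9818,  0.0062, -0.1897],
       [ 0.1897, -0.0009, -0.9818]]), 't': array([0.0709, 0.4384, 1.0458])}
wrist {'intrinsics': array([[325.1923,   0.    ,
[... 860 characters left out ...]
)]
top stud_top [(array([168.8, 204.8]), 0.58)]
top nut_rim [(array([172.3, 206.8]), 0.76)]
top nut_mark [(array([168. , 199.3]), 0.94)]
top strap []
top strap_nose [(array([221. , 201.5]), 0.83)]
top sanding_block [(array([222.4, 206.4]), 0.57)]
top masking_tape [(array([172.9, 210.7]), 0.52)]
top scraper [(array([422.7, 213.8]), 0.97)]
top varnish_jar [(array([303.7, 206.9]), 0.67)]
wrist clamp_board [(array([190.5, 359.9]), 0.84)]
wrist stud_top []
wrist nut_rim []
wrist nut_mark []
wrist strap []
wrist strap_nose [(array([135.3, 403.4]), 0.51)]
wrist sanding_block [(array([140.4, 384.1]), 0.86)]
wrist masking_tape []
wrist scraper [(array([ 16.3, 393.3]), 0.55)]
wrist varnish_jar []
1.65
```

View images.

View pics/top0.png

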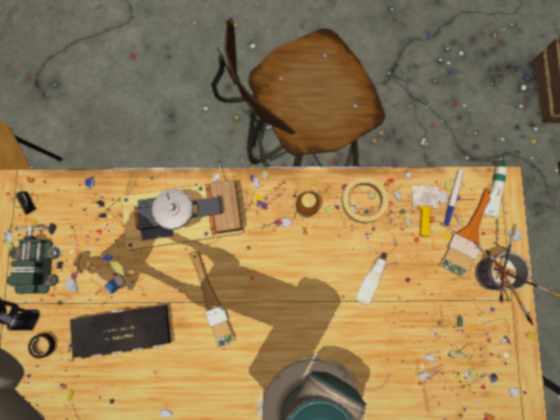

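View pics/side0.png

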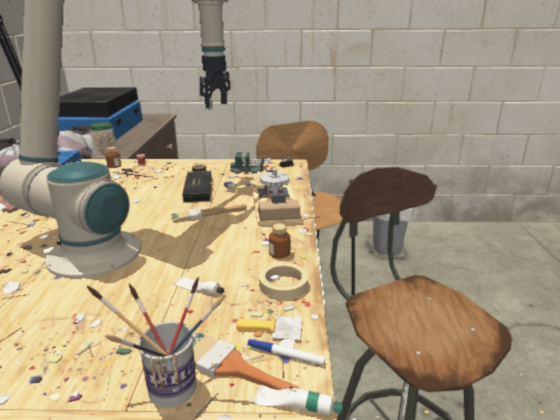

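View pics/wrist0.png

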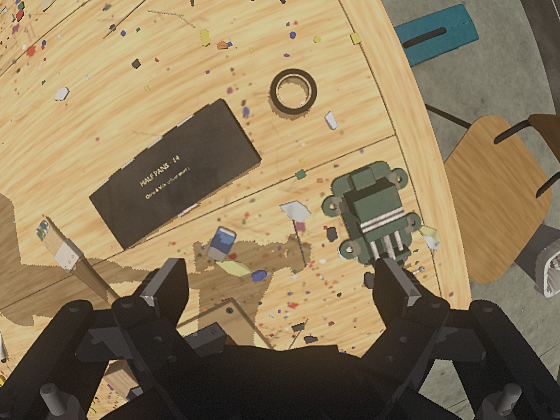

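Run:
```python
import cv2
a=cv2.imread('pics/top0.png')[120:300,80:340]; cv2.imwrite('pics/top0z.png',cv2.resize(a,None,fx=3,fy=3,interpolation=cv2.INTER_CUBIC))
a=cv2.imread('pics/side0.png')[130:270,200:360]; cv2.imwrite('pics/side0z.png',cv2.resize(a,None,fx=4,fy=4,interpolation=cv2.INTER_CUBIC))
```

```text
(no output)
```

View pics/top0z.png

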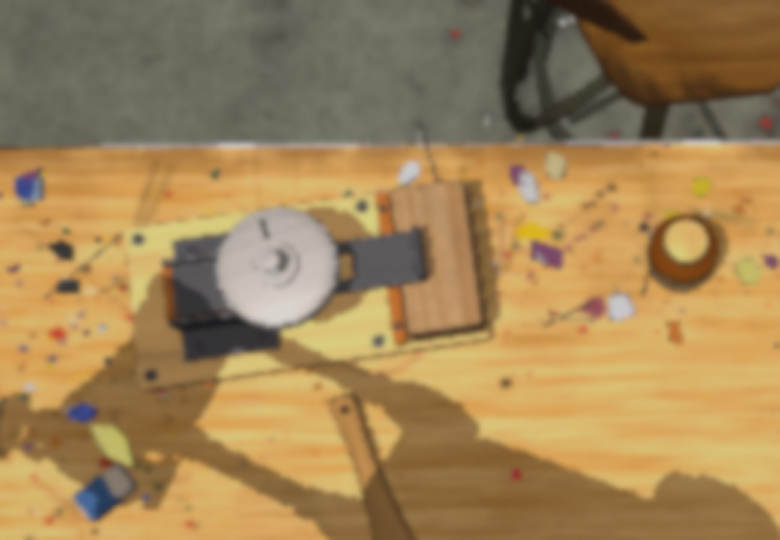

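View pics/side0z.png

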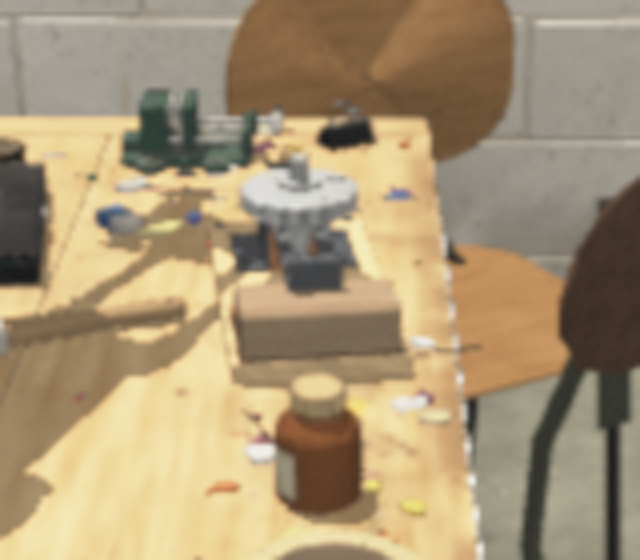

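```bash
cat >> h.py <<'E'
from scipy.spatial.transform import Rotation as Ro
def ray(c,px,st=None):
    m=viewer.camera_model(c);K=m['intrinsics'];u=(np.array(px)-K[:2,2])/np.array([K[0,0],K[1,1]])
    if c=='wrist':
        th=np.hypot(*u);d=np.r_[u/th*np.sin(th),np.cos(th)] if th>0 else np.array([0,0,1.])
        R=Ro.from_quat(st['orientation']).as_matrix();M=np.array(m['mount'])
        return st['position']+R@M[:3,3],R@M[:3,:3]@d
    R=np.array(m['R']);d=np.r_[u,1];d/=np.linalg.norm(d)
    return -R.T@np.array(m['t']),R.T@d
def atz(c,px,z,st=None):
    o,d=ray(c,px,st);return o+d*(z-o[2])/d[2]
def tri(rs):
    A=sum(np.eye(3)-np.outer(d,d) for o,d in rs);b=sum((np.eye(3)-np.outer(d,d))@o for o,d in rs)
    return np.linalg.solve(A,b)
np.set_printoptions(precision=4,suppress=True)
E
python3 - <<'E'
from h import *
P={'stud_top':((274.1,166.6),(168.8,204.8),.112),'nut_rim':((274.2,179.5),(172.3,206.8),.082),'nut_mark':((281.6,173.1),(168,199.3),.091),'strap_nose':((276.4,200.3),(221,201.5),.06),'sanding_block':((280.6,214.9),(222.4,206.4),.015),'varnish_jar':((280.4,249.7),(303.7,206.9),0),'clamp_board':((275.5,204.6),(179.7,215.3),0)}
for k,(s,t,z) in P.items(): print(k,'tri',tri([ray('side',s),ray('top',t)]),'top@z',atz('top',t,z),'side@z',atz('side',s,z))
print('zoom corners heights', [atz('top',(80+a/3,120+b/3),h) for a,b,h in [(390,192,.049),(468,182,.049),(485,328,.049),(408,338,.049),(424,228,.072),(424,278,.072),(275,260,.112),(265,228,.091),(277,266,.09)]])
print(Ro.from_quat(env.sense()['orientation']).as_matrix())
E
```

```text
stud_top tri [0.4244 0.2918 0.119 ] top@z [0.426  0.2934 0.112 ] side@z [0.4235 0.3117 0.112 ]
nut_rim tri [0.426  0.2928 0.0793] top@z [0.4274 0.2926 0.082 ] side@z [0.4244 0.2843 0.082 ]
nut_mark tri [0.4433 0.2995 0.0956] top@z [0.4418 0.3002 0.091 ] side@z [0.4454 0.314  0.091 ]
strap_nose tri [0.438  0.1918 0.0578] top@z [0.4426 0.1923 0.06  ] side@z [0.4333 0.1837 0.06  ]
sanding_block tri [0.4428 0.1949 0.0105] top@z [0.4403 0.1942 0.015 ] side@z [0.4444 0.1863 0.015 ]
varnish_jar tri [0.4436 0.0109 0.0053] top@z [0.4409 0.0102 0.    ] side@z [0.4469 0.0216 0.    ]
clamp_board tri [ 0.4254  0.2936 -0.0024] top@z [0.4232 0.2928 0.    ] side@z [0.4272 0.2892 0.    ]
zoom corners heights [array([0.4843, 0.2184, 0.049 ]), array([0.4915, 0.1612, 0.049 ]), array([0.3831, 0.1478, 0.049 ]), array([0.3762, 0.2033, 0.049 ]), array([0.4523, 0.1903, 0.072 ]), array([0.4159, 0.1898, 0.072 ]), array([0.422 , 0.2874, 0.112 ]), array([0.4489, 0.2998, 0.091 ]), array([0.4219, 0.2906, 0.09  ])]
[[ 0.3966  0.0001 -0.918 ]
 [ 0.918   0.0001  0.3966]
 [ 0.0001 -1.     -0.    ]]
```

Request:
send_rows(
  increments="0 0 0 -6.3 1; 0 0 0 -6.3 1; 0 0 0 -6.3 1; 0 0 0 -6.3 1; 0 0 0 -6.3 1; -0.032 0.01 -0.011 0 1; -0.032 0.01 -0.011 0 1; -0.032 0.01 -0.011 0 1; -0.032 0.01 -0.011 0 1; -0.032 0.01 -0.011 0 1; -0.032 0.01 -0.011 0 1; -0.032 0.01 -0.011 0 1",
  squeeze=20,
)

```text
time_s: 2.65
position: [0.3365, 0.3157, 0.1611]
orientation: [0.463, 0.535, -0.534, -0.463]
contact_force: [0.6, -0.2, -0.4]
opening: 0.001
```

Request:
send_rows(
  increments="-0.032 0.01 -0.011 0 1; 0 0 0 0 1; 0 0 0 0 1; 0 0 0 0 1; 0 0 0 0 1",
)

```text
time_s: 3.07
position: [0.3514, 0.288, 0.1518]
orientation: [0.463, 0.535, -0.534, -0.463]
contact_force: [0.0, 0.5, -0.9]
opening: -0.003
```

Run:
```python
from h import *
st=env.sense();print(st);print(Ro.from_quat(st['orientation']).as_matrix())
save('wrist','w1');save('top','t1')
for n,z in [('stud_top',.112),('nut_rim',.082),('nut_mark',.091),('strap_nose',.06),('clamp_board',0),('strap',.049)]:
    for c in ['wrist','top']:
        print(c,n,[(np.round(a['position'],1),round(a['score'],2),atz(c,a['position'],z,st)) for a in mark_of(c,n)[:2]])
```

```text
{'time_s': 3.0667, 'qpos': array([ 0.5328,  0.1578,  1.8768,  0.0007,  1.1058, -1.1813]), 'dq': array([ 0.0138, -0.001 , -0.0015, -0.0015, -0.0005, -0.0011]), 'tau': array([ -0.5354, -31.2785, -21.4001,  -0.0313,   0.0064,   0.0032]), 'position': array([0.3514, 0.288 , 0.1518]), 'orientation': array([ 0.463 ,  0.5349, -0.5339, -0.4631]), 'contact_force': array([ 0.044 ,  0.4782, -0.8811]), 'ft_torque': array([0.0038, 0.0355, 0.0355]), 'opening': -0.00293238622585146}
[[-0.1424  0.0007 -0.9898]
 [ 0.9898  0.0012 -0.1424]
 [ 0.001  -1.     -0.0009]]
wrist stud_top [(array([272.4, 333.8]), 0.75, array([0.4228, 0.2932, 0.112 ]))]
top stud_top [(array([169.4, 205.2]), 0.79, array([0.4251, 0.2921, 0.112 ]))]
wrist nut_rim []
top nut_rim [(array([170.4, 208.7]), 0.75, array([0.4234, 0.2964, 0.082 ]))]
wrist nut_mark [(array([280. , 343.6]), 0.77, array([0.4478, 0.3021, 0.091 ]))]
top nut_mark [(array([167.8, 195. ]), 0.65, array([0.4511, 0.301 , 0.091 ])), (array([361.5, 199.4]), 0.42, array([ 0.4391, -0.1068,  0.091 ]))]
wrist strap_nose [(array([158.5, 294. ]), 0.59, array([0.4392, 0.1939, 0.06  ])), (array([165.5, 271. ]), 0.32, array([0.415 , 0.2006, 0.06  ]))]
top strap_nose [(array([219.8, 204.3]), 0.8, array([0.4365, 0.1948, 0.06  ])), (array([180.8, 214.5]), 0.65, array([0.4146, 0.2784, 0.06  ]))]
wrist clamp_board [(array([272.1, 267.8]), 0.64, array([0.426, 0.291, 0.   ]))]
top clamp_board [(array([177.8, 214.6]), 0.55, array([0.4248, 0.2972, 0.    ]))]
wrist strap []
top strap []
```

View pics/w1.png

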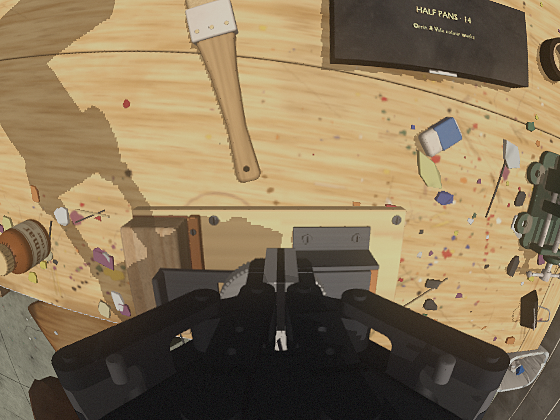

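Request:
send_rows(
  increments="0 0.019 0 0 1; 0 0.019 0 0 1; 0 0.019 0 0 1; 0 0.019 0 0 1; -0.005 0 -0.005 0 1; 0 0 -0.005 0 1; 0 0 0 0 1; 0 0 0 0 1; 0 0 0 0 1",
)

```text
time_s: 4.52
position: [0.3629, 0.2838, 0.0764]
orientation: [0.464, 0.535, -0.533, -0.463]
contact_force: [-0.9, -0.2, -0.5]
opening: 0.005
```

Request:
send_rows(
  increments="0 0 -0.002 0 1; 0 0 -0.002 0 1; 0 0 0 0 1",
)

```text
time_s: 4.77
position: [0.3667, 0.2842, 0.0758]
orientation: [0.463, 0.535, -0.534, -0.463]
contact_force: [0.6, 0.4, -0.6]
opening: -0.001
```

Request:
send_rows(
  increments="0 0 -0.002 0 1; 0 0 -0.0005 0 1; 0 0 0 0 1",
)

```text
time_s: 5.02
position: [0.3686, 0.2844, 0.0753]
orientation: [0.463, 0.534, -0.534, -0.463]
contact_force: [0.7, -0.2, 0.1]
opening: -0.002
```

Request:
send_rows(
  increments="0 0 -0.001 0 1; 0 0 0 0 1",
)

```text
time_s: 5.18
position: [0.3696, 0.2845, 0.0753]
orientation: [0.463, 0.534, -0.534, -0.463]
contact_force: [-0.2, 0.4, 0.2]
opening: -0.001
```

Request:
send_rows(
  increments="0 0 -0.001 0 1; 0 0 0 0 1",
)

```text
time_s: 5.35
position: [0.3702, 0.2845, 0.0752]
orientation: [-0.463, -0.534, 0.534, 0.463]
contact_force: [-0.9, -0.4, 0.5]
opening: -0.002
```

Request:
send_rows(
  increments="0 0 -0.001 0 1; 0 0 0 0 1",
)

```text
time_s: 5.52
position: [0.3703, 0.2845, 0.0751]
orientation: [-0.463, -0.533, 0.535, 0.464]
contact_force: [-3.6, -0.3, 2.3]
opening: 0.005
```

Request:
send_rows(
  increments="0 0 -0.001 0 1; 0 0 0 0 1",
)

```text
time_s: 5.68
position: [0.3704, 0.2844, 0.0751]
orientation: [-0.462, -0.533, 0.535, 0.464]
contact_force: [-5.8, 0.4, 4.1]
opening: 0.001
```

Request:
send_rows(
  increments="0 0 -0.001 0 1; 0 0 0 0 1",
)

```text
time_s: 5.85
position: [0.3704, 0.2844, 0.075]
orientation: [-0.462, -0.532, 0.536, 0.465]
contact_force: [-7.6, -0.5, 4.7]
opening: -0.001
```

Request:
send_rows(
  increments="-0.008 0 0 0 1; -0.0104 0 -0.0014 0 1; -0.0096 0 -0.004 0 1; -0.0083 0 -0.0063 0 1; 0 0 0 0 1",
)

```text
time_s: 6.27
position: [0.3903, 0.2481, 0.0751]
orientation: [-0.464, -0.533, 0.536, 0.463]
contact_force: [-3.3, -5.0, 1.9]
opening: 0.001
```

Run:
```python
from h import *
st=env.sense();print(st['position'],st['contact_force'])
save('top','t2');save('wrist','w2');save('side','s2')
for n,z in [('stud_top',.112),('nut_mark',.091),('strap_nose',.06)]:
    for c in ['wrist','top']:
        print(c,n,[(np.round(a['position'],1),round(a['score'],2),atz(c,a['position'],z,st)) for a in mark_of(c,n)[:2]])
a=cv2.imread('pics/t2.png')[140:280,100:280]; cv2.imwrite('pics/t2z.png',cv2.resize(a,None,fx=4,fy=4,interpolation=cv2.INTER_CUBIC))
```

```text
[0.3903 0.2481 0.0751] [-3.2803 -5.018   1.9426]
wrist stud_top []
top stud_top []
wrist nut_mark [(array([400.4, 362.2]), 0.93, array([0.4329, 0.3199, 0.091 ]))]
top nut_mark []
wrist strap_nose []
top strap_nose [(array([223.2, 201.2]), 0.82, array([0.4433, 0.1875, 0.06  ]))]
```

View pics/t2z.png

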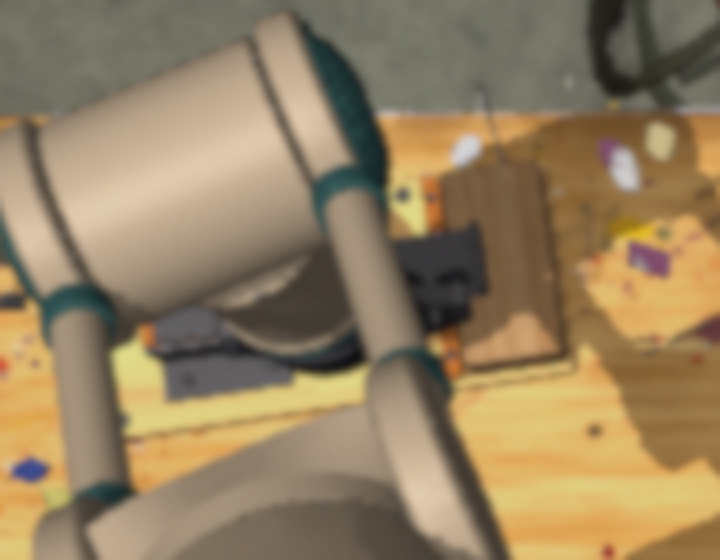

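View pics/w2.png

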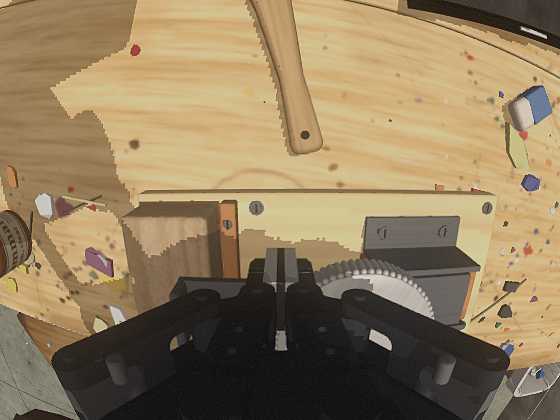

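Request:
send_rows(
  increments="-0.0063 0 -0.0083 0 1; -0.004 0 -0.0096 0 1; -0.0014 0 -0.0104 0 1; 0 0 -0.011 0 1; 0 0 0 0 1",
)

```text
time_s: 7.13
position: [0.4349, 0.2388, 0.0756]
orientation: [-0.466, -0.533, 0.537, 0.458]
contact_force: [3.5, -18.5, 2.0]
opening: -0.005
```

Request:
send_rows(
  increments="-0.0035 0 -0.006 0 1; 0 0 -0.0065 0 1; 0.0014 0 -0.0104 0 1; 0.004 0 -0.0096 0 1; 0.0063 0 -0.0083 0 1; 0.0083 0 -0.0063 0 1; 0.0096 0 -0.004 0 1; 0.0104 0 -0.0014 0 1; 0.0115 0 0 0 1; 0 0 0 0 1",
)

```text
time_s: 7.97
position: [0.4763, 0.3027, 0.0755]
orientation: [0.463, 0.536, -0.534, -0.463]
contact_force: [2.1, 1.6, -0.3]
opening: 0.0
```

```bash
cat > mk.py <<'E'
from h import *
import sys
st=env.sense();print(st['time_s'],st['position'],st['contact_force'])
A=np.array([.4245,.2925]);d=st['position'][:2]-A
print('board xy',d@[.9899,.1424],d@[-.1424,.9899])
save('wrist',sys.argv[1])
z=float(sys.argv[2])
for n,zz in [('nut_mark',z),('stud_top',.112),('strap_nose',.06)]:
    for a in mark_of('wrist',n)[:2]:
        p=atz('wrist',a['position'],zz,st);e=p[:2]-A
        print(n,np.round(a['position'],1),round(a['score'],2),p,'ang',np.degrees(np.arctan2(e[1],e[0])),'r',np.hypot(*e))
E
python3 mk.py w3 .093
```

```text
7.9667 [0.4763 0.3027 0.0755] [ 2.0692  1.6458 -0.321 ]
board xy 0.05274476892486037 0.0026989312103966835
nut_mark [297.   87.9] 0.64 [0.3952 0.2975 0.093 ] ang 170.3937600356147 r 0.02974715847406794
stud_top [272.6 162. ] 0.71 [0.4223 0.2925 0.112 ] ang -179.73673994101534 r 0.0021557372672696535
strap_nose [ 91.7 159.4] 0.55 [0.439  0.1933 0.06  ] ang -81.66113985073807 r 0.10023167614666352
```

View pics/w3.png

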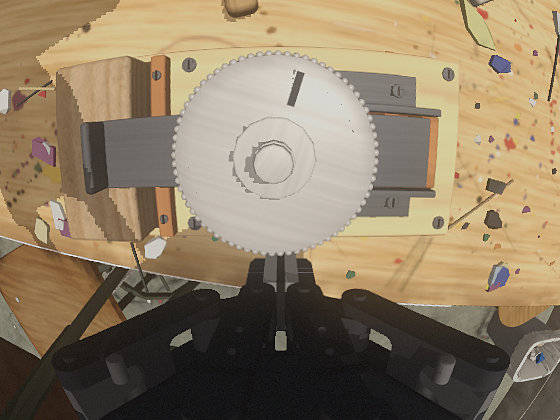

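Request:
send_rows(
  increments="0.005 0 0.0025 0 1; 0.005 0 0 0 1; 0.0104 0 0.0014 0 1; 0.0096 0 0.004 0 1; 0.0083 0 0.0063 0 1; 0.0063 0 0.0083 0 1; 0.004 0 0.0096 0 1; 0.0014 0 0.0104 0 1; 0 0 0.011 0 1; 0 0 0 0 1",
)

```text
time_s: 9.0
position: [0.4128, 0.3466, 0.0767]
orientation: [0.461, 0.536, -0.531, -0.467]
contact_force: [-3.9, 14.1, 3.9]
opening: -0.002
```

```bash
sed -i 's/\.4245,\.2925/.4234,.2923/' mk.py; python3 mk.py w4 .093
```

```text
9.0 [0.4128 0.3466 0.0767] [-3.9018 14.1     3.9177]
board xy -0.0027819844986496887 0.0553077401533138
nut_mark [110.5 291.3] 0.57 [0.4326 0.2655 0.093 ] ang -70.93671308566182 r 0.028311604232512392
stud_top [148.  306.9] 0.95 [0.4233 0.2933 0.112 ] ang 97.44254333739306 r 0.0010509734806563313
stud_top [110.8 289.7] 0.64 [0.4187 0.2764 0.112 ] ang -106.47250523563386 r 0.016602111158039508
strap_nose [ 42.6 251.6] 0.9 [0.4384 0.1947 0.06  ] ang -81.2730506567167 r 0.09877977865002412
```

View pics/w4.png

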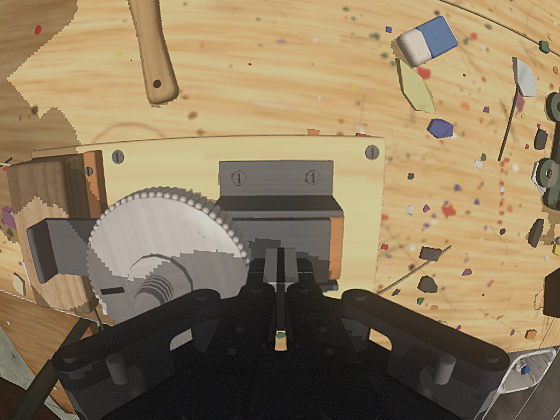

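Request:
send_rows(
  increments="0.001 0 0.0045 0 1; 0 0 0.0045 0 1; -0.0014 0 0.0104 0 1; -0.004 0 0.0096 0 1; -0.0063 0 0.0083 0 1; -0.0083 0 0.0063 0 1; -0.0096 0 0.004 0 1; -0.0104 0 0.0014 0 1; -0.0115 0 0 0 1; 0 0 0 0 1",
)

```text
time_s: 10.03
position: [0.3709, 0.2806, 0.0746]
orientation: [-0.463, -0.531, 0.537, 0.465]
contact_force: [-6.3, -1.8, 3.6]
opening: 0.001
```

```bash
python3 mk.py w5 .094
```

```text
10.0333 [0.3709 0.2806 0.0746] [-6.3478 -1.8385  3.6252]
board xy -0.053621312330603674 -0.004060624577037703
strap_nose [129.6 328.8] 0.58 [0.439  0.1927 0.06  ] ang -81.08681486300335 r 0.10081475698718131
```

View pics/w5.png

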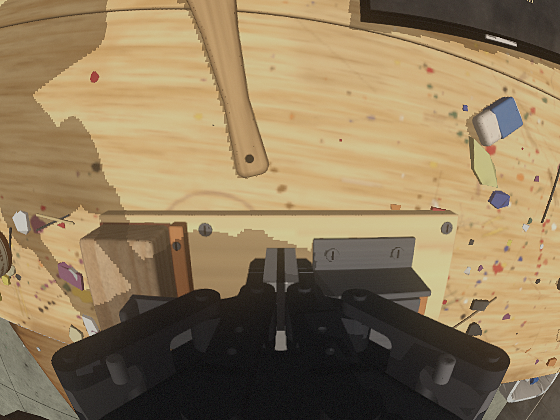

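Request:
send_rows(
  increments="-0.006 -0.001 0 0 1; -0.005 -0.001 0 0 1; -0.0104 0 -0.0014 0 1; -0.0096 0 -0.004 0 1; -0.0083 0 -0.0063 0 1; -0.0063 0 -0.0083 0 1; -0.004 0 -0.0096 0 1; -0.0014 0 -0.0104 0 1; 0 0 -0.011 0 1; 0 0 0 0 1",
)

```text
time_s: 11.07
position: [0.4374, 0.2386, 0.0778]
orientation: [0.466, 0.535, -0.534, -0.46]
contact_force: [4.2, -9.1, 0.9]
opening: -0.001
```

```bash
python3 mk.py w6 .095
```

```text
11.0667 [0.4374 0.2386 0.0778] [ 4.2175 -9.1124  0.8861]
board xy 0.006240614803186158 -0.055131033746280075
nut_mark [458.5 247.3] 0.62 [0.4103 0.3184 0.095 ] ang 116.69523275054549 r 0.02916220808198351
stud_top [418.7 282.5] 0.88 [0.4216 0.2929 0.112 ] ang 162.93135401409273 r 0.00193328165171399
strap_nose [198.1 241. ] 0.56 [0.4381 0.1941 0.06  ] ang -81.49812700276117 r 0.09931069603618829
```

View pics/w6.png

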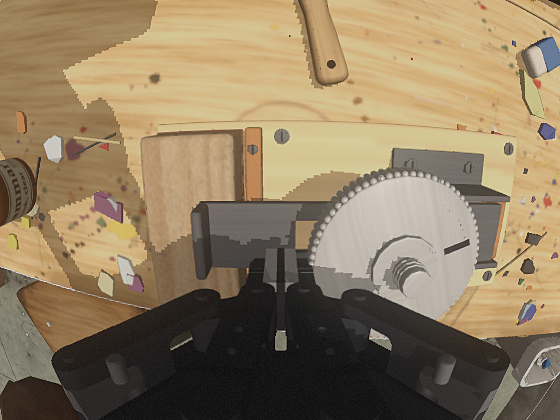

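Request:
send_rows(
  increments="0.001 0 -0.0045 0 1; 0 0 -0.0045 0 1; 0.0014 0 -0.0104 0 1; 0.004 0 -0.0096 0 1; 0.0063 0 -0.0083 0 1; 0.0083 0 -0.0063 0 1; 0.0096 0 -0.004 0 1; 0.0104 0 -0.0014 0 1; 0.0105 0 0 0 1; 0 0 0 0 1",
)

```text
time_s: 12.1
position: [0.4761, 0.3031, 0.0781]
orientation: [0.464, 0.537, -0.532, -0.462]
contact_force: [5.4, 1.8, -1.0]
opening: 0.001
```

```bash
python3 mk.py w7 .096
```

```text
12.1 [0.4761 0.3031 0.0781] [ 5.4442  1.754  -0.963 ]
board xy 0.053698293980116406 0.0031812636281496652
nut_mark [275.  89.] 0.82 [0.3966 0.2898 0.096 ] ang -174.56960947387742 r 0.026931826766776423
stud_top [270.5 163.6] 0.73 [0.4229 0.2922 0.112 ] ang -172.22388957238806 r 0.00049803140143238
strap_nose [ 95.5 156.5] 0.76 [0.4374 0.1949 0.06  ] ang -81.79837273873856 r 0.09839559096198286
```

View pics/w7.png

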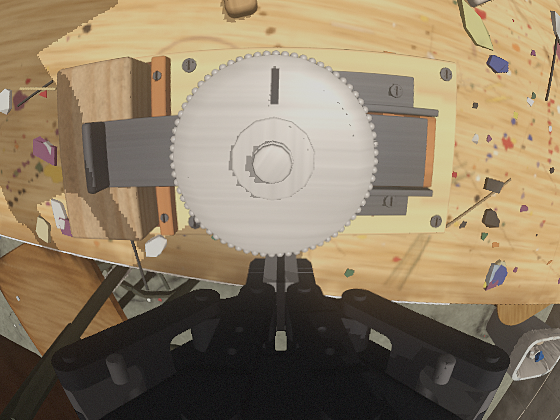

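Request:
send_rows(
  increments="0.005 0 0.001 0 1; 0.005 0 0 0 1; 0.0104 0 0.0014 0 1; 0.0096 0 0.004 0 1; 0.0083 0 0.0063 0 1; 0.0063 0 0.0083 0 1; 0.004 0 0.0096 0 1; 0.0014 0 0.0104 0 1; 0 0 0.011 0 1; 0 0 0 0 1",
)

```text
time_s: 13.13
position: [0.4117, 0.3468, 0.0786]
orientation: [0.461, 0.536, -0.531, -0.466]
contact_force: [-3.7, 13.0, 3.2]
opening: 0.001
```

```bash
python3 mk.py w8 .0965
```

```text
13.1333 [0.4117 0.3468 0.0786] [-3.703  12.9784  3.1946]
board xy -0.0038425827301521555 0.05559768988676667
nut_mark [119.9 307.2] 0.92 [0.4388 0.2711 0.0965] ang -54.07288096880738 r 0.02621384189610553
stud_top [148.  304.9] 0.61 [0.4226 0.2928 0.112 ] ang 149.53436408090798 r 0.0009502542487257718
strap_nose [ 40.6 250.6] 0.61 [0.4382 0.1913 0.06  ] ang -81.65170817295372 r 0.10210636905170668
```

View pics/w8.png

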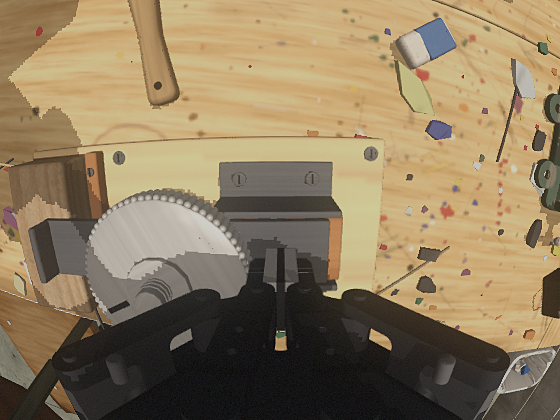

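Request:
send_rows(
  increments="0.001 0 0.0045 0 1; 0 0 0.0045 0 1; -0.0014 0 0.0104 0 1; -0.004 0 0.0096 0 1; -0.0063 0 0.0083 0 1; -0.0083 0 0.0063 0 1; -0.0096 0 0.004 0 1; -0.0104 0 0.0014 0 1; 0 0 0 0 1; 0 0 0.01 0 1; 0 0 0.015 0 1; 0 0 0 0 1",
)

```text
time_s: 14.33
position: [0.3448, 0.2913, 0.077]
orientation: [-0.463, -0.533, 0.535, 0.464]
contact_force: [-0.6, 0.0, -0.5]
opening: 0.002
```

```bash
python3 - <<'E'
from h import *
print(env.sense()['position'],env.sense()['contact_force']); save('top','t9');save('side','s9')
for n,z in [('nut_mark',.097),('stud_top',.112),('strap_nose',.06)]:
    print(n,[(a['position'],a['score'],atz('top',a['position'],z)) for a in mark_of('top',n)[:2]])
a=cv2.imread('pics/t9.png')[140:280,100:280]; cv2.imwrite('pics/t9z.png',cv2.resize(a,None,fx=4,fy=4,interpolation=cv2.INTER_CUBIC))
E
python3 mk.py w9 .097
```

```text
[0.3448 0.2913 0.077 ] [-0.5621  0.0478 -0.5168]
nut_mark [([172.3, 195.6], 0.57, array([0.4485, 0.2901, 0.097 ]))]
stud_top [([168.3, 209.6], 0.66, array([0.4159, 0.2941, 0.112 ]))]
strap_nose [([219.6, 199.8], 0.89, array([0.4464, 0.1954, 0.06  ]))]
14.5833 [0.3484 0.2929 0.0775] [0.2049 0.5382 0.5459]
board xy -0.07420290534774114 0.011301309104141222
```

View pics/t9z.png

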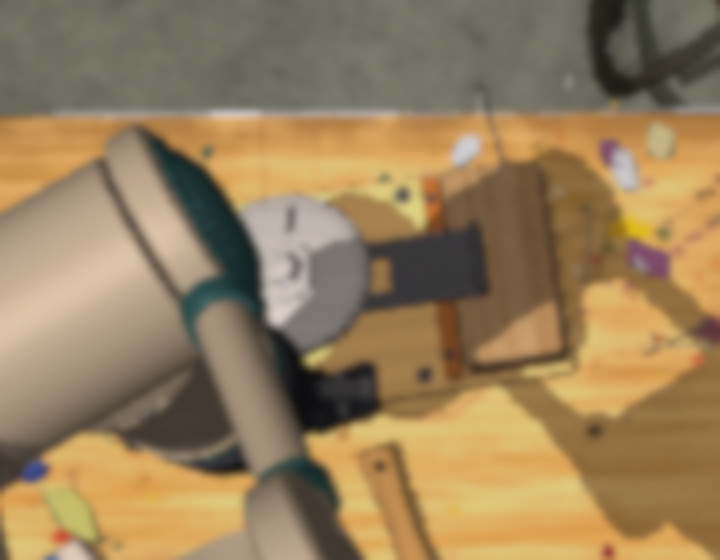

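Request:
send_rows(
  increments="0 -0.03 0 0 1; -0.034 0 0 0 1; -0.034 0 0 0 1; -0.034 0 0 0 1; -0.034 0 0 0 1; 0 0 -0.025 0 1; 0 0 -0.025 0 1; 0 0 -0.024 0 1; 0 0 0 0 1; 0 0 0 0 1; 0 0 0 0 1",
)

```text
time_s: 15.7
position: [0.4386, 0.168, 0.1068]
orientation: [-0.463, -0.534, 0.535, 0.464]
contact_force: [-0.4, -0.1, -0.4]
opening: 0.002
```

```bash
python3 mk.py w10 .097
```

```text
15.7 [0.4386 0.168  0.1068] [-0.3744 -0.0955 -0.3504]
board xy -0.002654628213303851 -0.12522818487246878
nut_mark [472.2 296.9] 0.97 [0.4518 0.2908 0.097 ] ang -3.1159288862723025 r 0.028487815168598222
stud_top [504.6 263.9] 0.83 [0.4224 0.2933 0.112 ] ang 135.76759428032278 r 0.001404518142929331
strap_nose [322. 240.] 0.6 [0.439  0.1947 0.06  ] ang -80.92900395619503 r 0.09884250865382177
```

View pics/w10.png

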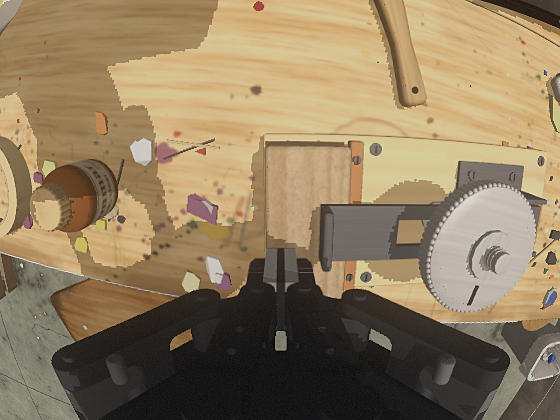

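Request:
send_rows(
  increments="0 0.016 -0.0025 0 1; 0 0.016 0 0 1; 0 0.014 0 0 1; 0 0 0 0 1; 0 0 0 0 1; 0 0 0 0 1",
)

```text
time_s: 16.4
position: [0.4423, 0.1687, 0.062]
orientation: [0.463, 0.535, -0.534, -0.463]
contact_force: [-0.1, -0.1, 0.7]
opening: 0.0
```

Request:
send_rows(
  increments="0.003 0 0 0 1; 0.003 0 0 0 1; 0.003 0 0 0 1; 0.003 0 0 0 1; 0.003 0 0 0 1; 0 0 0 0 1",
)

```text
time_s: 16.9
position: [0.4401, 0.1839, 0.0616]
orientation: [0.463, 0.535, -0.534, -0.463]
contact_force: [-0.1, -0.9, 0.9]
opening: 0.002
```

Request:
send_rows(
  increments="0.003 0 0 0 1; 0.003 0 0 0 1; 0.003 0 0 0 1; 0.003 0 0 0 1",
)

```text
time_s: 17.23
position: [0.4384, 0.1955, 0.0614]
orientation: [0.463, 0.534, -0.534, -0.463]
contact_force: [1.0, -1.1, 3.0]
opening: 0.002
```

Request:
send_rows(
  increments="0.003 0 0 0 1; 0.003 0 0 0 1; 0.003 0 0 0 1; 0.003 0 0 0 1; 0.003 0 0 0 1; 0.003 0 0 0 1; 0.003 0 0 0 1; 0 0 0 0 1",
)

```text
time_s: 17.9
position: [0.4351, 0.2168, 0.0612]
orientation: [0.463, 0.534, -0.534, -0.463]
contact_force: [0.7, 0.2, 0.6]
opening: -0.003
```

Request:
send_rows(
  increments="0.002 0 0 0 1; 0.001 0 0 0 1; 0.001 0 0 0 1; 0 0 0 0 1",
)

```text
time_s: 18.23
position: [0.4347, 0.2202, 0.0613]
orientation: [0.463, 0.534, -0.534, -0.463]
contact_force: [-0.1, -0.9, 0.2]
opening: 0.001
```

```bash
python3 mk.py w11 .097
```

```text
18.2333 [0.4347 0.2202 0.0613] [-0.0525 -0.9015  0.1535]
board xy 0.0008997311649754838 -0.07302618495228498
stud_top [473.2 311.7] 0.85 [0.4225 0.294  0.112 ] ang 118.1916728798563 r 0.001953286972863065
strap_nose [307.1 266.5] 0.63 [0.4335 0.2335 0.06  ] ang -80.21034977053507 r 0.05964370607727665
```

View pics/w11.png

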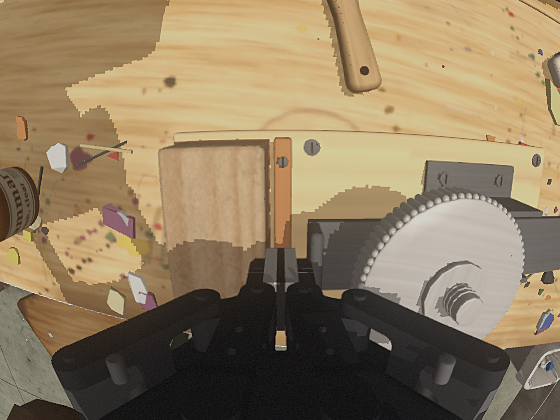

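Request:
send_rows(
  increments="0.001 0 0 0 1; 0.001 0 0 0 1; 0 0 0 0 1",
)

```text
time_s: 18.68
position: [0.4345, 0.2211, 0.0613]
orientation: [-0.464, -0.534, 0.535, 0.463]
contact_force: [0.1, -4.5, 0.5]
opening: -0.0
```

Request:
send_rows(
  increments="0.001 0 0 0 1; 0 0 0 0 1",
)

```text
time_s: 18.85
position: [0.4345, 0.2213, 0.0613]
orientation: [-0.464, -0.534, 0.535, 0.462]
contact_force: [2.1, -8.2, 1.2]
opening: -0.004
```

At the stop (8 N). Backing off, lifting and checking.

Request:
send_rows(
  increments="-0.01 0 0 0 1; -0.015 0 0 0 1; -0.02 0 0 0 1; 0 -0.03 0 0 1; 0 -0.03 0 0 1; 0 -0.03 0 0 1; -0.03 0 0 0 1; -0.03 0 0 0 1; -0.03 0 0 0 1; 0 0 0 0 1; 0 0 0 0 1; 0 0 0 0 1",
)

```text
time_s: 19.85
position: [0.4532, 0.0897, 0.1512]
orientation: [0.463, 0.534, -0.534, -0.464]
contact_force: [0.5, -0.1, -0.3]
opening: 0.0
```

```bash
python3 mk.py w12 .097
python3 - <<'E'
from h import *
save('top','t12');save('side','s12')
for c in ['top','side']:
  for n,z in [('nut_mark',.097),('stud_top',.112),('strap_nose',.06),('sanding_block',.015),('varnish_jar',0),('masking_tape',0),('scraper',0)]:
    print(c,n,[(np.round(a['position'],1),round(a['score'],2),atz(c,a['position'],z)) for a in mark_of(c,n)[:1]])
a=cv2.imread('pics/t12.png')[140:280,100:280]; cv2.imwrite('pics/t12z.png',cv2.resize(a,None,fx=4,fy=4,interpolation=cv2.INTER_CUBIC))
a=cv2.imread('pics/s12.png')[130:270,200:360]; cv2.imwrite('pics/s12z.png',cv2.resize(a,None,fx=4,fy=4,interpolation=cv2.INTER_CUBIC))
E
```

```text
19.85 [0.4532 0.0897 0.1512] [ 0.5405 -0.0519 -0.3098]
board xy 0.0006581389187352085 -0.2048241555879941
nut_mark [522.7 257.2] 0.88 [0.4522 0.2927 0.097 ] ang 0.7017589154968007 r 0.02875874632257444
stud_top [544.3 226.8] 0.61 [0.4208 0.2907 0.112 ] ang -149.04977469180997 r 0.0030423231547747876
strap_nose [456. 216.] 0.65 [0.4349 0.2355 0.06  ] ang -78.53455962077156 r 0.057955925990332134
top nut_mark [(array([170. , 193.9]), 0.77, array([0.4521, 0.2951, 0.097 ]))]
top stud_top [(array([168.9, 206.8]), 0.78, array([0.4218, 0.293 , 0.112 ]))]
top strap_nose [(array([171.6, 193.6]), 0.56, array([0.4608, 0.2999, 0.06  ]))]
top sanding_block [(array([224.2, 207.4]), 0.96, array([0.438 , 0.1901, 0.015 ]))]
top varnish_jar [(array([305.5, 203.6]), 0.38, array([0.4485, 0.0059, 0.    ]))]
top masking_tape [(array([362.4, 201.1]), 0.8, array([ 0.4535, -0.1245,  0.    ]))]
top scraper [(array([420.3, 214.2]), 0.79, array([ 0.4223, -0.2552,  0.    ]))]
side nut_mark [(array([285.3, 172.4]), 0.84, array([0.4564, 0.3035, 0.097 ]))]
side stud_top [(array([276.8, 164.5]), 0.71, array([0.4309, 0.3308, 0.112 ]))]
side strap_nose [(array([276.3, 190.9]), 0.48, array([0.4312, 0.2508, 0.06  ]))]
side sanding_block [(array([280.9, 217. ]), 0.7, array([0.4455, 0.173 , 0.015 ]))]
side varnish_jar [(array([279.4, 251.5]), 0.65, array([0.4447, 0.013 , 0.    ]))]
side masking_tape [(array([281.1, 283.3]), 0.59, array([ 0.451 , -0.1202,  0.    ]))]
side scraper [(array([266.9, 328.9]), 0.59, array([ 0.4277, -0.2651,  0.    ]))]
```

View pics/w12.png

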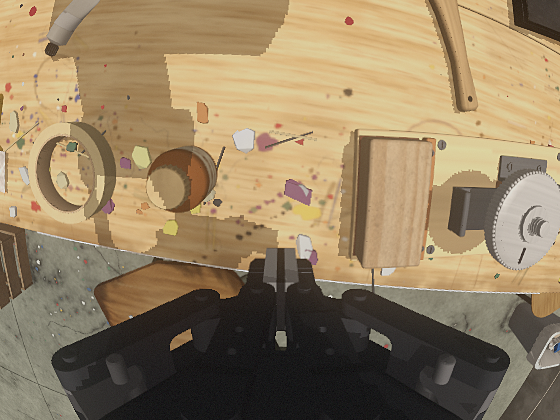

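View pics/s12z.png

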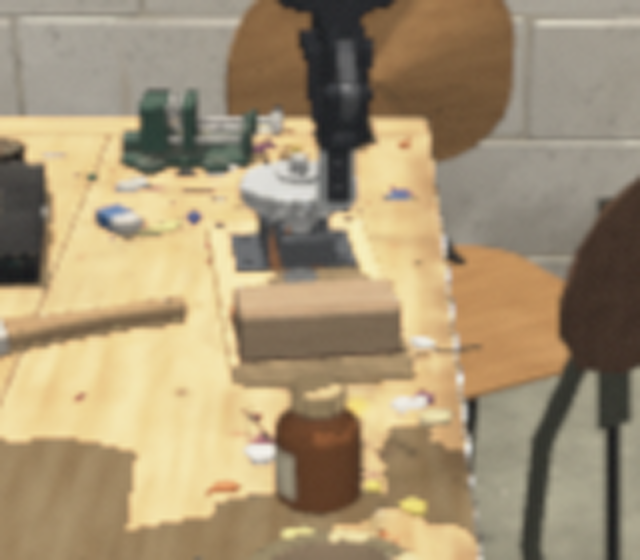

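View pics/t12z.png

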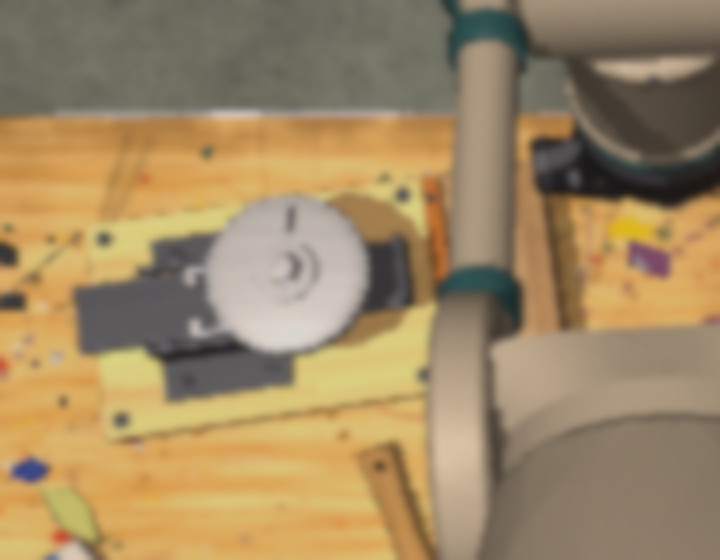

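```bash
python3 -c "
from h import *
print(workorder.job_done(), env.sense()['time_s'])"
```

```text
the job is handed in; nothing more can be done
the job is handed in; nothing more can be done
```

I backed the nut off by rolling the shut fingertips about one and a half times round its rim. I then pushed the strap back by its nose to the slot's end and handed the job in. The clock last read 19.9 s, before the closing camera checks. No verdict is reported.

- **Nut:** the mark in the last pictures puts it at about 700° from tight, roughly 12.2 rad or 1.94 turns. That is inside 11–15.9 rad but a little short of the two full turns asked. I counted turns by following the mark from step to step; the fingers slipped on some stretches. The nut was already past 11 rad, with the strap still forward, before I pushed.
- **Strap:** the nose now stands about 58–60 mm from the stud axis, so it moved about 40 mm and is clear of the block. It looks level and went home against the stop at about 8 N.
- **Block and other things:** by eye the block, jar, tape and scraper have not moved. The detected points scatter by several mm, and the side camera put the block 13 mm along the board from its first reading. The top camera showed only about 5 mm, so I took the side reading as noise.
- **Disagreement:** the top camera's last nose detection landed on the nut's notch, so I ignored it. The wrist view gave the nose position, and the side view agreed only roughly.
- **Robot:** the gripper is well clear at 0.15 m height, with the force reading near zero.

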